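# Scrub the empty mug with the bottle brush

## Task

Take the bottle brush out of its stand and scrub out the empty mug, the shorter one with rounded sides: push the bristles down to the bottom, draw them up to the rim, and push them down to the bottom a second time. Then stand the brush back in its stand and let go, leaving both mugs standing upright where they were.

Things in the scene. Friction and masses are not known exactly. Their poses are not given: they have to be found in the camera images.
- brush_grip (a point): Bottle brush, 200 mm long, standing upright foot down in its stand: a pale wooden handle, round, 20 mm thick, from 126 to 200 mm above the foot; below it a thin steel stem (7 mm), then a white cylindrical bristle head 24 mm thick that fills the lowest 80 mm (solid and rigid). Mass about 70 g. This point is on the brush's axis at the middle of the handle's upper part, 172 mm above the foot and 28 mm below the top; z points up along the brush. Round, so its yaw has no meaning.
- brush_foot (a point): Centre of the flat lower end of the brush's bristle head, on the brush's axis, 172 mm below brush_grip; z points up along the brush.
- mug_floor (a point): The mug to scrub: the empty, shorter one with rounded sides (88 mm tall, 87 mm across, loose, about 0.3 kg) and a handle on one side; it stands upright, mouth up. This point is the centre of its inner floor, on the axis of the cup, 7 mm above the worktop; the rim is 81 mm above this point. The inside is clear to 30 mm from the axis at the rim, tapering to 23 mm at the floor. z up; the handle is on the -y side.
- stand_floor (a point): White glazed pot, the brush's stand, 80 mm tall, fixed to the worktop. This point is the centre of its inner floor, 6 mm above the worktop, where the brush's foot stands; z up. Inside it is round: a flared mouth of 38 mm radius at the top, narrowing to a socket of about 17 mm radius from 45 mm above the worktop down.
- full_mug: Bystander: the taller, straight-sided mug (100 mm tall, 83 mm across, handle on its -y side) with tea in it, loose; leave it alone. Origin on the worktop under the middle of mug and handle.
Not all that is in view belongs to the job. Leave any black look-alike of the part that bears brush_grip alone.

How it is judged:
On the way, in this order (a step that is already met when the one before it is completed fails the run):
1. the brush's foot is down at the bottom of the empty mug (within 22 mm of its inner floor) (z of brush_foot in the frame of mug_floor between -0.005 and 0.022 m and horizontal distance between brush_foot and mug_floor below 0.033 m), for 0.1 s.
2. the brush is drawn up until its foot is more than 50 mm above the mug's inner floor, over the mug (z of brush_foot in the frame of mug_floor above 0.05 m and horizontal distance between brush_foot and mug_floor below 0.045 m), for 0.05 s.
3. the brush's foot is down at the bottom of the empty mug a second time (within 22 mm of its inner floor) (all of step 1), for 0.1 s.
At the end, for the whole second after the job is handed in: The brush stands released in its stand (foot within 20 mm of the stand's inner floor in plan and height, leaning less than 25 degrees); the empty mug is upright (6 degrees) within 50 mm of where it was and the full mug upright (6 degrees) within 30 mm of where it was (horizontal distance between brush_foot and stand_floor below 0.02 m and z of brush_foot in the frame of stand_floor below 0.02 m and angle between brush_grip's own z axis and vertical below 0.43 rad and distance of mug_floor from where it was at the start of the episode below 0.05 m and angle between each of mug_floor, full_mug's own z axis and vertical below 0.1 rad and distance of full_mug from where it was at the start of the episode below 0.03 m); the robot touches nothing.
It fails at once if the empty mug is tipped by more than 30 degrees (angle between mug_floor's own z axis and vertical above 0.52 rad).
It fails at once if the full mug is moved by more than 30 mm (distance of full_mug from where it was at the start of the episode above 0.03 m).
It also fails if it takes over 56 s, if anything falls off the work surface, if the arm or the gripper's body presses on something with over 40 N, if the wrist force passes 120 N, or if a joint passes its speed limit or range.

## Robot

A 6-joint arm with a two-finger parallel gripper is mounted at the origin on a cart in front of the work surface, level with it; the furniture and walls round the work are solid. World frame = base frame: x ahead of the robot, y to its left, z up, the work surface at z = 0. Lengths are in m, angles in rad, forces in N, time in s.
With the tool pointing down it reaches from about 0.25 to 0.775 m from the base axis. Payload 4 kg.
Tool frame: the origin (TCP) lies between the finger pads; the fingertips stand 14 mm ahead of it and the grasp point (between the pads) lies 5 mm behind it (tip_reach is the distance from the TCP to the fingertips, in m); z points along the fingers, y is the line along which they close (so a half turn about z gives the same grasp; the last joint's range is limited). The gripper opens to 94 mm and grips with 3 to 60 N. Pads are 16 mm wide; open, the fingers measure 119 mm over their backs; the gripper's body (75 mm by 177 mm) begins 78 mm behind the grasp point.
Start: joints at [1.089, 0.087, 1.371, -0, 1.684, -0.103], TCP at [0.203, 0.511, 0.22] pointing down, gripper open.
Joint ranges: [-3.1, 3.1], [-0.76, 2.03], [0.27, 2.55], [-1.08, 4.22], [0.17, 2.65], [-2.57, 2.57]. Speed limits (rad/s): [2.79, 2.79, 3.14, 3.14, 3.14, 3.14].

## Interface

Orientations are given as [roll, pitch, yaw] about the fixed x, y, z axes, in that order (R = Rz(yaw) Ry(pitch) Rx(roll)).
In Python, from bench import * gives the robot as it stands. The module is installed in compiled form; this text tells all that it offers.
- The arm moves only by the tool servo_tool, never from a script. Its argument "targets" is a list of rows, each a list of 4 numbers: the shift along the tool's x, y, z in cm, then the turn about the tool's z in degrees. A call has 1 to 8 rows; each row is the pose to reach, as a shift and turn from the pose commanded when the call began, along the tool's axes at that moment; what a row does not reach only later rows make up. A row lasts 1/8 s, in which the tool goes at most 62.5 mm and 10.7 degrees, less where a joint would pass 70% of its speed; a pose out of reach is approached as far as the arm can. A call with a gripper value outside its range is refused whole. "claw" is the closure in counts, from 0 (fully open) to 255 (shut), set as the call begins (left out, the last holds). The fingers move at their own pace and stop on an object; the grip force is fixed at half the most. Time passes only in rows, so rows that repeat a pose let the fingers close. It gives the time, the measured TCP pose, the force, the opening and the grip force at its end, in the units of the state.
- get_obs(): the state, without advancing time (a new reading comes with each control period).
- snapshot(name): name is "side" or "top" or "wrist"; returns the picture (420x560x3 uint8, blue, green, red); there is no depth.
- camera_model(name): a dict with "camera_matrix" (3x3 intrinsics, pixels), "k1" (the pictures are not rectified: a ray, as slopes to the right and down, at radius r is drawn at 1 + k1 r^2 times it, then the intrinsics apply), "camera_from_world" (4x4, takes a point from world to camera coordinates). Camera axes: x right, y up, looking along -z (the intrinsics and any distortion apply to the point x, -y, -z); pixel columns grow to the right and rows downward; lengths in m; the calibration is good to about 2 mm. A picture is of the moment at which its call begins: read the wrist's pose just before it. camera_model takes no time and is no camera call; for the wrist camera it gives the pose at the moment of the call.
- close_job(): hands the job in; it is judged then, once.
The state is a dict: "time": time; "joint_positions": joint angles; "qvel": joint speeds; "joint_torque": joint torques, N m; "tool_pos": TCP position; "ee_rot": TCP orientation; "wrist_force": force on the tool from outside, world axes, zero at the start; "wrist_torque": the same for the moment, N m; "width": finger opening in m; "finger_force": force on a finger pad.
Only numpy, scipy, OpenCV 4.12 (cv2) and the standard library are available. Lean on these libraries where they do the work, as an engineer would, in place of code of your own. Each camera call takes 0.05 s, during which the arm holds its last target. There are 200 camera calls.

## Working session

There is one attempt and no reset: what is moved stays moved. The work goes in short steps, Python scripts to look and compute and a tool call to move; the robot and the scene stay as the last step left them, time stands still between calls to the robot, and variables do not carry over. Pictures are saved under pics/ and viewed, at most 10 in all, crops included, and the job is handed in when it is done.

Besides the shell and the picture viewer there is one more tool, called after ">>>" by a JSON object that holds its "name" and its "arguments". servo_tool: Moves the arm, as the interface text tells. Its arguments: {"type":"object","properties":{"targets":{"type":"array"},"claw":{"type":"number"}},"required":["targets"]}

```bash
mkdir -p pics; cat > h.py <<'E'
from bench import *
import numpy as np, cv2
def ray(name,u,v,M=None):
    m=M or camera_model(name);K=np.array(m["camera_matrix"]);k1=m["k1"]
    d=np.array([(u-K[0,2])/K[0,0],(v-K[1,2])/K[1,1]]);s=d.copy()
    for _ in range(20): s=d/(1+k1*(s@s))
    T=np.array(m["camera_from_world"]);R=T[:3,:3];c=-R.T@T[:3,3]
    return c,R.T@np.array([s[0],-s[1],-1])
def onz(name,u,v,z,M=None):
    c,r=ray(name,u,v,M);return c+r*(z-c[2])/r[2]
def proj(name,p):
    m=camera_model(name);K=np.array(m["camera_matrix"]);T=np.array(m["camera_from_world"])
    q=T[:3,:3]@np.array(p)+T[:3,3];s=np.array([q[0],-q[1]])/-q[2];s=s*(1+m["k1"]*(s@s))
    return K[0,0]*s[0]+K[0,2],K[1,1]*s[1]+K[1,2]
def tri(a,b):
    (c1,r1),(c2,r2)=ray(*a),ray(*b)
    t=np.linalg.lstsq(np.c_[r1,-r2],c2-c1,rcond=None)[0]
    p,q=c1+t[0]*r1,c2+t[1]*r2;return (p+q)/2,np.linalg.norm(p-q)
E
python3 - <<'E'
from h import *
for n in("top","side"):
    cv2.imwrite(f"pics/{n}.png",snapshot(n)); m=camera_model(n);T=np.array(m["camera_from_world"]);print(n,-T[:3,:3].T@T[:3,3],m["camera_matrix"],m["k1"])
o=get_obs();print(o["tool_pos"],o["ee_rot"],o["time"])
E
```

```text
top [ 0.40200142 -0.09635353  0.96786425] [[502.09533558   0.         284.51130252]
 [  0.         502.09533558 205.96410861]
 [  0.           0.           1.        ]] -0.03255779431756089
side [ 0.55159586 -0.88467731  0.54316766] [[505.3676106    0.         276.81171332]
 [  0.         505.3676106  217.63692858]
 [  0.           0.           1.        ]] -0.06454874095458313
[0.20318357 0.51058612 0.21841786] [-3.13958616e+00 -2.17680298e-04  2.76278896e+00] 0.1
```

View pics/top.png

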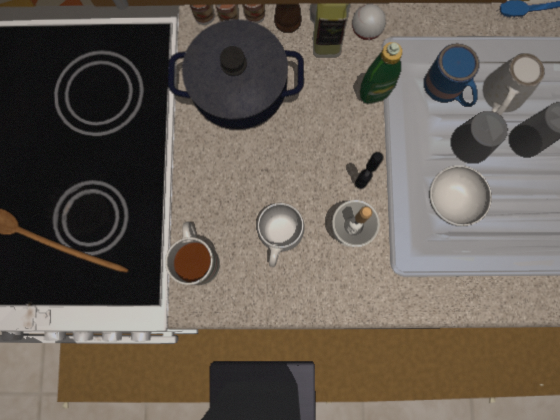

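View pics/side.png

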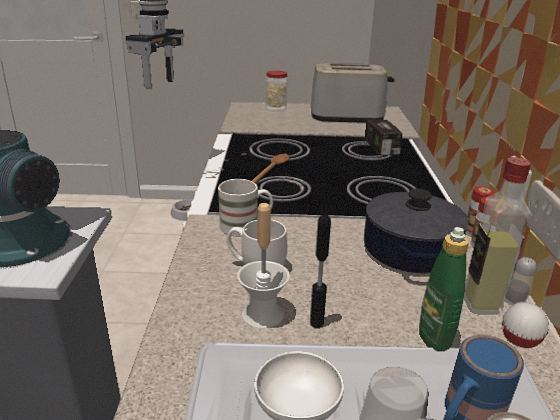

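Top: empty mug at about (280,227), full mug (192,262), stand (355,223) with the brush's top near (365,213), black look-alike at (369,170). Enlarging for exact pixels.

```bash
python3 - <<'E'
import cv2,numpy as np
a=cv2.imread("pics/top.png")[185:295,160:400];b=cv2.imread("pics/side.png")[170:335,200:350]
a=cv2.resize(a,(720,330),interpolation=3);b=cv2.resize(b,(240,264),interpolation=3)
cv2.imwrite("pics/ca.png",a)
b=cv2.imread("pics/side.png")[170:335,200:350];cv2.imwrite("pics/cb.png",cv2.resize(b,None,fx=3.6,fy=3.6,interpolation=2))
E
```

```text
(no output)
```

View pics/ca.png

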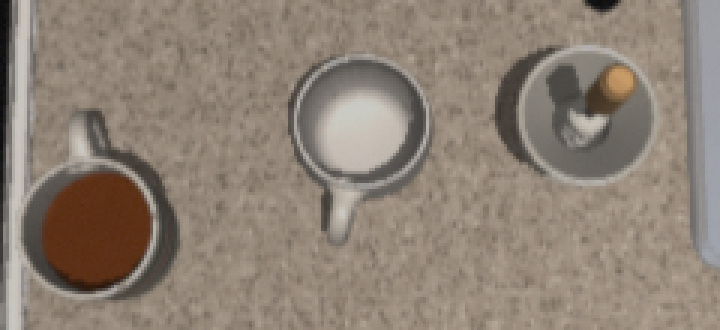

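View pics/cb.png

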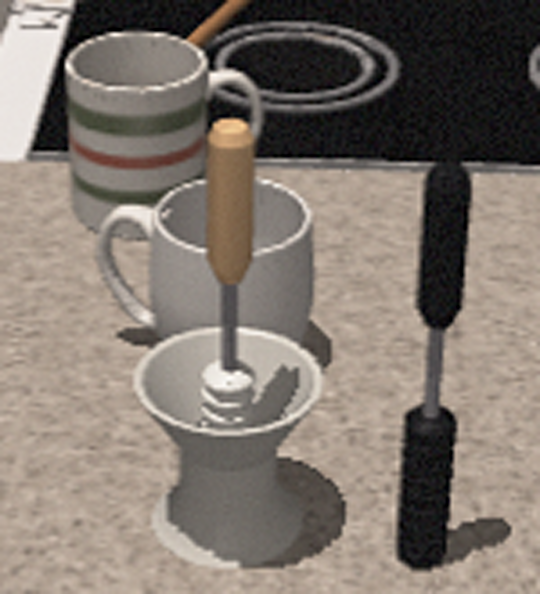

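```bash
python3 - <<'E'
from h import *
print("mug",onz("top",280,225.3,.088),tri(("top",280,225.3),("side",264.4,229.7)))
print("full",onz("top",190,260.7,.1))
print("stand",onz("top",355.7,223.3,.08),tri(("top",355.7,223.3),("side",263.3,275.6)))
print("brush top",onz("top",366,212,.206),tri(("top",366,212),("side",264.2,205.5)))
print("black",onz("top",375,157,.2),onz("top",364,182,.0),"handle",onz("top",273,258,.05))
p=onz("top",366,212,.206);print(proj("side",[p[0],p[1],.206]))
o=get_obs();from scipy.spatial.transform import Rotation as Ro
print(o["tool_pos"],Ro.from_euler("xyz",o["ee_rot"]).as_matrix())
E
```

```text
mug [ 0.52091754 -0.08032102  0.088     ] (array([ 0.52165111, -0.08023296,  0.08658054]), np.float64(0.001080567412283737))
full [0.45840242 0.07513502 0.1       ]
stand [ 0.52485461 -0.21517776  0.08      ] (array([ 0.5255549 , -0.21531143,  0.0786045 ]), np.float64(0.001012395173353017))
brush top [ 0.52484199 -0.21462964  0.206     ] (array([ 0.52580018, -0.21484559,  0.2042356 ]), np.float64(0.0013383453427545217))
black [ 0.61366744 -0.23261683  0.2       ] [ 0.61799564 -0.24458763  0.        ] handle [ 0.46597242 -0.06670924  0.05      ]
(np.float64(263.1249610470548), np.float64(204.42347028162715))
[0.20318357 0.51058612 0.21841786] [[-9.29107682e-01  3.69808091e-01 -9.44265957e-04]
 [ 3.69809232e-01  9.29105995e-01 -1.78374374e-03]
 [ 2.17680296e-04 -2.00648828e-03 -9.99997963e-01]]
```

>>> {"name": "servo_tool", "arguments": {"targets": [[-6,-6,-6,0],[-12,-12,-9,0],[-17,-17,-9,0],[-22,-22,-9,0],[-27,-27,-9,0],[-32,-32,-9,0],[-37,-37,-9,0],[-42,-41,-9,0]], "claw": 0}}

```text
time: 1.1
tool_pos: [0.3963, 0.0683, 0.3082]
ee_rot: [3.141, 0.0, 2.763]
wrist_force: [0.7, 0.4, -0.2]
width: 0.0939
finger_force: 0.0
```

>>> {"name": "servo_tool", "arguments": {"targets": [[-4,-4,0,0],[-8,-8,0,0],[-11,-11,0,0],[-14,-14,0,0],[-14.7,-14.5,0,0],[-14.7,-14.5,0,0]]}}

```text
time: 1.85
tool_pos: [0.4789, -0.1186, 0.3077]
ee_rot: [3.141, -0.002, 2.762]
wrist_force: [0.2, -0.3, -0.1]
width: 0.094
finger_force: 0.0
```

```bash
cat > d.py <<'E'
from h import *
import sys
from scipy.spatial.transform import Rotation as Ro
o=get_obs();R=Ro.from_euler("xyz",o["ee_rot"]).as_matrix()
print(o["time"],o["tool_pos"].round(4),o["ee_rot"].round(4),o["wrist_force"].round(2),o["width"])
print("move cm",(R.T@(np.array(list(map(float,sys.argv[1:4])))-o["tool_pos"])*100).round(2))
if len(sys.argv)>4: cv2.imwrite(f"pics/{sys.argv[4]}.png",snapshot("wrist"));print(proj("wrist",[.525,-.215,.206]))
E
python3 d.py .5253 -.2148 .168 w1
```

```text
1.85 [ 0.4789 -0.1186  0.3077] [ 3.1410e+00 -1.7000e-03  2.7623e+00] [ 0.22 -0.28 -0.06] 0.09395108186258504
move cm [-7.9  -7.22 13.95]
(np.float64(203.7764982171842), np.float64(298.6118578147255))
```

View pics/w1.png

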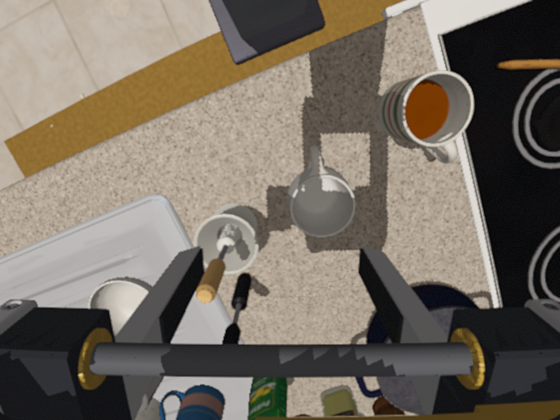

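The wrist view shows the brush top at about (206,294), predicted at (204,299): good to a few mm. The arm just fell short, so I'll complete the approach.

>>> {"name": "servo_tool", "arguments": {"targets": [[-4,-3.6,0,0],[-7,-6.4,0,0],[-7.9,-7.2,0,0],[-7.9,-7.2,0,0],[-7.9,-7.2,0,0]]}}

```text
time: 2.52
tool_pos: [0.5255, -0.2133, 0.309]
ee_rot: [3.141, 0.001, 2.765]
wrist_force: [0.1, 0.2, 0.2]
width: 0.0943
finger_force: 0.0
```

```bash
python3 d.py .5253 -.2148 .168 w2
```

```text
2.525 [ 0.5255 -0.2133  0.309 ] [3.1411e+00 6.0000e-04 2.7646e+00] [0.07 0.2  0.21] 0.09431827105030759
move cm [-0.03 -0.15 14.1 ]
(np.float64(279.5803966736381), np.float64(218.3863320279408))
```

View pics/w2.png

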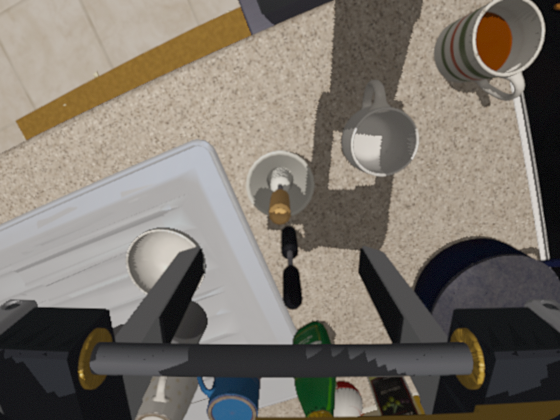

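Brush top at about (280,213), predicted (280,218), about 2 mm off and well within the pads' width. Descend and grip.

>>> {"name": "servo_tool", "arguments": {"targets": [[0,-0.1,4,0],[0,-0.1,8,0],[0,-0.1,11,0],[0,-0.1,13,0],[0,-0.1,14,0],[0,-0.1,14,0]]}}

```text
time: 3.32
tool_pos: [0.5252, -0.2152, 0.1682]
ee_rot: [3.141, -0.001, 2.763]
wrist_force: [-0.5, -1.2, 0.3]
width: 0.0939
finger_force: 0.0
```

>>> {"name": "servo_tool", "arguments": {"targets": [[0,0,0,0],[0,0,0,0],[0,0,0,0],[0,0,0,0],[0,0,0,0],[0,0,0,0]], "claw": 255}}

```text
time: 4.08
tool_pos: [0.5254, -0.2159, 0.1682]
ee_rot: [3.141, -0.0, 2.763]
wrist_force: [-0.5, 0.1, -0.5]
width: 0.0374
finger_force: 0.0
```

>>> {"name": "servo_tool", "arguments": {"targets": [[0,0,0,0],[0,0,0,0],[0,0,0,0],[0,0,0,0]]}}

```text
time: 4.58
tool_pos: [0.5254, -0.2159, 0.1682]
ee_rot: [3.141, -0.0, 2.763]
wrist_force: [-0.7, 0.6, -0.2]
width: 0.0195
finger_force: 30.0
```

>>> {"name": "servo_tool", "arguments": {"targets": [[0,0,-2,0],[0,0,-4.5,0],[0,0,-7,0],[0,0,-9.5,0],[0,0,-12,0],[0,0,-13.5,0],[0,0,-13.5,0],[0,0,-13.5,0]]}}

```text
time: 5.58
tool_pos: [0.5251, -0.2157, 0.3019]
ee_rot: [3.141, -0.002, 2.763]
wrist_force: [0.2, 0.8, -0.4]
width: 0.0195
finger_force: 30.0
```

```bash
python3 d.py .5215 -.0803 .3 ; python3 - <<'E'
from h import *
a=snapshot("side")[90:340,180:370];b=snapshot("top")[170:280,240:400]
im=np.zeros((600,800,3),np.uint8);a=cv2.resize(a,(0,0),fx=2,fy=2);b=cv2.resize(b,(0,0),fx=2.5,fy=2.5)
im[:500,:380]=a;im[:275,390:790]=b;cv2.imwrite("pics/l1.png",im)
p=get_obs()["tool_pos"]
for z in(.038,-.134):print(proj("side",p+[0,0,z]),proj("top",p+[0,0,z]))
E
```

```text
5.575 [ 0.5251 -0.2157  0.3019] [ 3.1412e+00 -2.2000e-03  2.7628e+00] [ 0.19  0.78 -0.45] 0.019548034232167947
move cm [ 5.34 12.45  0.21]
(np.float64(263.9662071502301), np.float64(117.04429849367212)) (np.float64(382.5606939280495), np.float64(195.06883910725432))
(np.float64(263.0285137501025), np.float64(227.30846000520398)) (np.float64(363.0797311132323), np.float64(215.69609841221487))
```

View pics/l1.png

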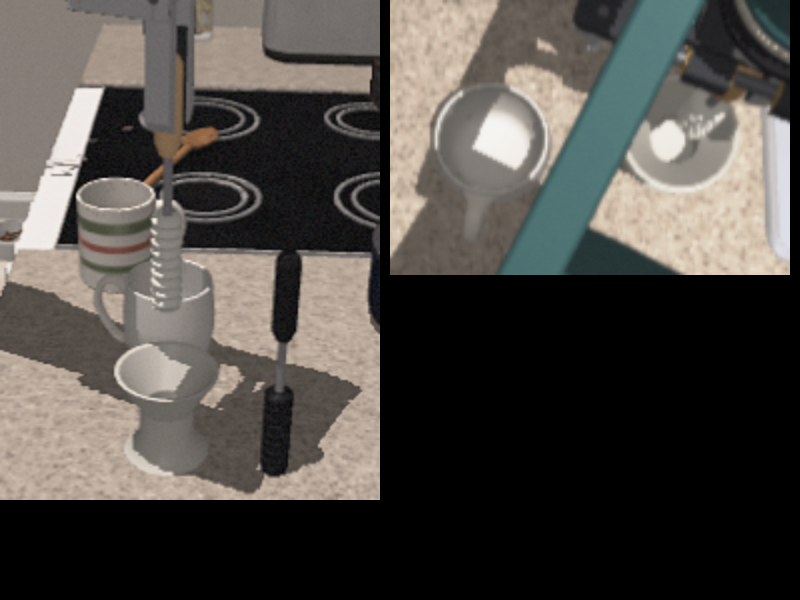

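Brush is held vertical, foot at about (263,242) in the side image, matching the grasp geometry (foot = TCP − 162 mm). Go over the mug.

>>> {"name": "servo_tool", "arguments": {"targets": [[1,2.3,0,0],[2.3,5.3,0,0],[3.6,8.3,0,0],[4.6,10.8,0,0],[5.3,12.4,0,0],[5.3,12.4,0,0],[5.3,12.4,0,0]]}}

```text
time: 6.55
tool_pos: [0.522, -0.0818, 0.303]
ee_rot: [-3.141, -0.0, 2.762]
wrist_force: [-0.5, 0.1, -1.2]
width: 0.0196
finger_force: 30.0
```

```bash
python3 d.py .5215 -.0803 .178 ; python3 - <<'E'
from h import *
a=snapshot("side")[90:310,180:370];b=snapshot("top")[170:280,200:400]
im=np.zeros((580,800,3),np.uint8);a=cv2.resize(a,(0,0),fx=2,fy=2);b=cv2.resize(b,(0,0),fx=2,fy=2)
im[:440,:380]=a;im[:220,390:790]=b;cv2.imwrite("pics/l2.png",im)
p=get_obs()["tool_pos"]+[0,0,-.162];print(proj("side",p),proj("top",p))
E
```

```text
6.55 [ 0.522  -0.0818  0.303 ] [-3.1410e+00 -3.0000e-04  2.7621e+00] [-0.54  0.11 -1.19] 0.01955439255501224
move cm [ 0.1   0.12 12.5 ]
(np.float64(264.5474902346451), np.float64(203.55635997688958)) (np.float64(280.39767905854427), np.float64(220.34294700308763))
```

View pics/l2.png

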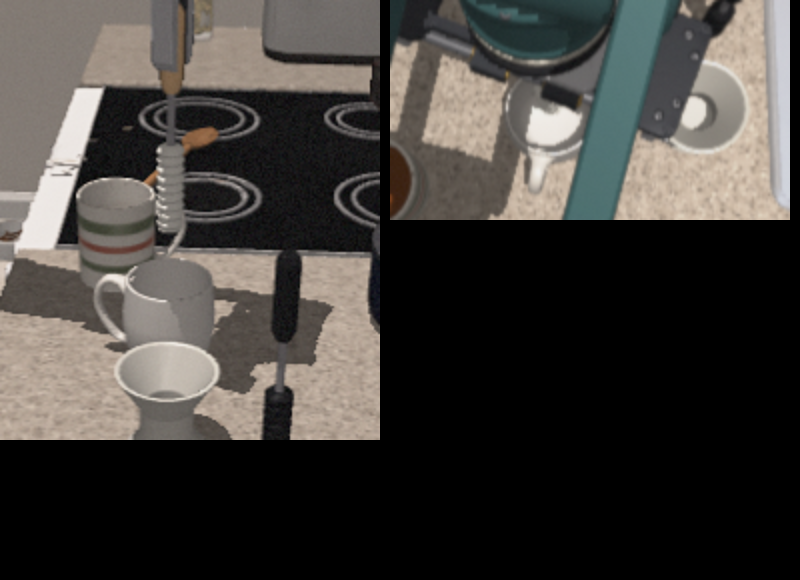

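Foot at about (265,204) in the side image as predicted, centred on the mug (rim centre column ~265). Scrub: down, up, down.

>>> {"name": "servo_tool", "arguments": {"targets": [[0.1,0.1,3,0],[0.1,0.1,6,0],[0.1,0.1,8.5,0],[0.1,0.1,10.5,0],[0.1,0.1,12,0],[0.1,0.1,12.4,0],[0.1,0.1,12.4,0],[0.1,0.1,12.4,0]]}}

```text
time: 7.65
tool_pos: [0.5221, -0.08, 0.1804]
ee_rot: [3.141, 0.002, 2.763]
wrist_force: [0.2, -0.4, -1.1]
width: 0.0192
finger_force: 30.0
```

>>> {"name": "servo_tool", "arguments": {"targets": [[0,0,0,0],[0,0,-2,0],[0,0,-4,0],[0,0,-6,0],[0,0,-7.5,0],[0,0,-7.5,0],[0,0,-7.5,0],[0,0,-7.5,0]]}}

```text
time: 8.65
tool_pos: [0.521, -0.0797, 0.2531]
ee_rot: [-3.141, -0.002, 2.763]
wrist_force: [0.6, 0.3, -0.3]
width: 0.0196
finger_force: 30.0
```

>>> {"name": "servo_tool", "arguments": {"targets": [[0,0,2,0],[0,0,4,0],[0,0,6,0],[0,0,7.5,0],[0,0,7.5,0],[0,0,7.5,0],[0,0,7.5,0],[0,0,7.5,0]]}}

```text
time: 9.65
tool_pos: [0.5219, -0.0798, 0.1801]
ee_rot: [3.141, 0.002, 2.763]
wrist_force: [0.0, 0.9, -1.0]
width: 0.0197
finger_force: 30.0
```

>>> {"name": "servo_tool", "arguments": {"targets": [[0,0,-2.5,0],[0,0,-5.5,0],[0,0,-8.5,0],[0,0,-11,0],[0,0,-12.3,0],[0,0,-12.3,0],[0,0,-12.3,0]]}}

```text
time: 10.52
tool_pos: [0.5211, -0.0797, 0.3009]
ee_rot: [-3.141, -0.002, 2.763]
wrist_force: [-0.1, 0.0, -0.8]
width: 0.0201
finger_force: 30.0
```

>>> {"name": "servo_tool", "arguments": {"targets": [[-1,-2.3,0,0],[-2.3,-5.3,0,0],[-3.6,-8.3,0,0],[-4.6,-10.8,0,0],[-5.3,-12.5,0,0],[-5.3,-12.5,0,0],[-5.3,-12.5,0,0]]}}

```text
time: 11.4
tool_pos: [0.5245, -0.2147, 0.302]
ee_rot: [3.141, -0.001, 2.764]
wrist_force: [-0.1, 0.4, -1.7]
width: 0.0196
finger_force: 30.0
```

```bash
python3 d.py .5253 -.2155 .169 ; python3 - <<'E'
from h import *
a=snapshot("side")[90:340,180:370];cv2.imwrite("pics/l3.png",cv2.resize(a,(0,0),fx=2,fy=2))
p=get_obs()["tool_pos"]+[0,0,-.162];print(np.array(proj("side",p))*2-[360,180])
E
```

```text
11.4 [ 0.5245 -0.2147  0.302 ] [ 3.1408e+00 -6.0000e-04  2.7635e+00] [-0.06  0.39 -1.75] 0.01958835639380196
move cm [-0.11 -0.05 13.3 ]
[165.25650619 304.79717133]
```

View pics/l3.png

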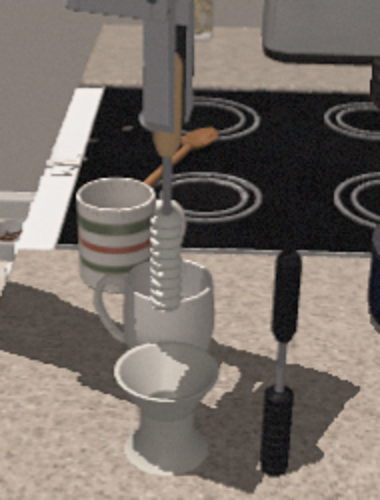

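The foot is at about (165,305) in the crop, as predicted and still vertical above the stand; mugs unmoved. Lower it.

>>> {"name": "servo_tool", "arguments": {"targets": [[-0.1,-0.1,2.5,0],[-0.1,-0.1,5,0],[-0.1,-0.1,7.5,0],[-0.1,-0.1,9.5,0],[-0.1,-0.1,11.3,0],[-0.1,-0.1,12.5,0],[-0.1,-0.1,13.2,0],[-0.1,-0.1,13.2,0]]}}

```text
time: 12.45
tool_pos: [0.525, -0.2167, 0.17]
ee_rot: [3.141, -0.0, 2.763]
wrist_force: [-0.7, 0.1, -0.8]
width: 0.0195
finger_force: 30.0
```

>>> {"name": "servo_tool", "arguments": {"targets": [[0,0,0,0],[0,0,0,0]]}}

```text
time: 12.7
tool_pos: [0.5254, -0.2171, 0.1711]
ee_rot: [-3.141, 0.001, 2.763]
wrist_force: [0.1, -0.6, -0.7]
width: 0.0194
finger_force: 30.0
```

>>> {"name": "servo_tool", "arguments": {"targets": [[0,0,0.1,0],[0,0,0.1,0],[0,0,0.1,0],[0,0,0.1,0],[0,0,0.1,0],[0,0,0.1,0],[0,0,0.1,0],[0,0,0.1,0]], "claw": 0}}

```text
time: 13.7
tool_pos: [0.525, -0.2168, 0.1693]
ee_rot: [3.141, -0.0, 2.763]
wrist_force: [-1.0, -0.3, -0.2]
width: 0.0932
finger_force: 0.0
```

>>> {"name": "servo_tool", "arguments": {"targets": [[0,0,0,0],[0,0,-2,0],[0,0,-5,0],[0,0,-8,0],[0,0,-12,0],[0,0,-15,0],[0,0,-15,0],[0,0,-15,0]]}}

```text
time: 14.7
tool_pos: [0.5248, -0.2167, 0.3177]
ee_rot: [3.141, -0.002, 2.763]
wrist_force: [-0.2, 0.4, -0.9]
width: 0.0943
finger_force: 0.0
```

```bash
python3 - <<'E'
from h import *
a=snapshot("side")[150:350,180:370];cv2.imwrite("pics/l4.png",cv2.resize(a,(0,0),fx=2.5,fy=2.5))
E
```

```text
(no output)
```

View pics/l4.png

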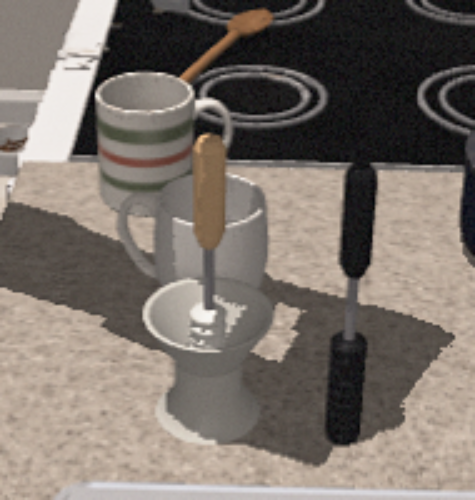

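The brush stands upright in its stand (top at crop (208,140)), fully seated, with the gripper clear and both mugs upright in place.

```bash
python3 -c "
from bench import *
print(close_job())"
```

```text
the job is handed in; nothing more can be done
None
```

The empty mug was scrubbed down, up and down again, and the brush is back upright in its stand and released, with both mugs standing where they were; I handed the job in at about 15 s, and `close_job()` returned no verdict.

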